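# Slide the bath pan onto the heating zone and cover it

## Robot

A 6-joint arm with a two-finger parallel gripper is mounted at the origin on the work surface. World frame = base frame: x ahead of the robot, y to its left, z up, the work surface at z = 0. Lengths are in m, angles in degrees, forces in N, time in s.
With the tool pointing down it reaches from about 0.3 to 0.85 m from the base axis. Payload 5.4 kg.
Tool frame: the origin (TCP) lies between the finger pads; the fingertips stand 19 mm ahead of it and the grasp point (between the pads) is the TCP; z points along the fingers, y is the line along which they close (so a half turn about z gives the same grasp; the last joint's range is limited). The gripper opens to 85 mm and grips with 20 to 120 N. Pads are 22 mm wide; open, the fingers measure 114 mm over their backs; the gripper's body (76 mm by 85 mm) begins 54 mm behind the grasp point. The pads swing forward as they close: fully open they stand 13 mm farther back than shut.
Start: joints at [61.129, 9.076, 91.501, -0, 79.423, -12.038], TCP at [0.167, 0.55, 0.25] pointing down, gripper open.
Joint ranges: [-166.64, 166.64], [-54.1, 131.32], [10.49, 154.53], [-73.88, 253.88], [9.74, 151.15], [-171.62, 171.62]. Speed limits (degrees/s): [147.25, 147.25, 180, 180, 180, 180].

## Interface

Orientations are given as a 3x3 rotation matrix whose columns are the frame's x, y, z axes.
In Python, from plant import robot gives the robot as it stands. The module is installed in compiled form; this text tells all that it offers.
- The arm moves only by the shell command python3 -m inch 'ROWS' [FORCE]. ROWS is JSON, a list of rows, each an object with "turn": the turn, a rotation vector about the tool's x, y, z scaled (see below), a list of three; "offset": the shift along the tool's x, y, z scaled (see below), a list of three; "grip": the opening, from -1 (shut) to 1 (fully open). In form: [{"turn": [rx, ry, rz], "offset": [x, y, z], "grip": grip}, ...]. A call has 1 to 20 rows; each row shifts and turns the commanded pose from where the row before left it, along the tool's axes as they then stand; what a row does not reach is not made up. The controller multiplies each number of a shift by 0.02 m and each number of a turn by 5 degrees. A row lasts 1/12 s, in which the tool goes at most 41.7 mm and 7.16 degrees, less where a joint would pass 70% of its speed; a pose out of reach is approached as far as the arm can. A call with a number of a shift or a turn outside -1 to 1 is refused whole. A call with a gripper value outside its range is refused whole. The fingers move at their own pace and stop on an object; FORCE is the grip in N (left out, the last holds). Time passes only in rows, so rows that do not move let the fingers close. It gives the time, the measured TCP pose, the force, the opening and the grip force at its end, in the units of the state.
- robot.observe(): the state, without advancing time (a new reading comes with each control period).
- robot.read_camera(name): name is "side" or "top" or "wrist"; returns a dict with "pixels" (400x640x3 uint8, red, green, blue), "range_z" (400x640 float32, m along the optical axis (not along the pixel's ray), 0 where there is no reading), "camera_matrix" (3x3 intrinsics, pixels), "rvec" (rotation vector, rad) and "tvec" (3), from world to camera coordinates, as OpenCV has them. Camera axes: x right, y down, z forward; pixel columns grow to the right and rows downward; lengths in m; the calibration is good to about 2 mm. The wrist camera is an equidistant fisheye: a pixel r from the principal point sees the ray r / f radians off the axis. A picture is of the moment at which its call begins.
- robot.job_done(): hands the job in; it is judged then, once.
Trained networks look in the newest picture that a camera, given by its name, has taken for a name from the list of things; names that differ only in an ending like _2 or _b are one class to them, and where a whole thing is asked for, a point or a joint stands for the part that bears it (a point fixed in the world has none). Each returns a list of dicts, best first, with "confidence" (0 to 1); they miss things now and then, are a little off and sometimes report something else, mostly with a low value. They report only what shows in the picture. A call takes as long as a camera call. They do not tell look-alikes from the thing itself.
- robot.outline_of(camera, name): "pixels" (400x640 bool, what is visible of it) and "box" ([left, top, width, height] in pixels, round what is visible of it).
- robot.landmark_of(camera, name): "xy" ([column, row] in pixels: a listed point, or the origin of a listed thing).
The state is a dict: "time": time; "q": joint angles; "dq": joint speeds; "joint_torque": joint torques, N m; "tcp_pos": TCP position; "tool_rot": TCP orientation; "ft_force": force on the tool from outside, world axes, zero at the start; "torque": the same for the moment, N m; "width": opening from 0.0 (shut) to 1.0 (fully open); "grasp_force": force on a finger pad.
Only numpy, scipy, OpenCV 4.12 (cv2) and the standard library are available. Lean on these libraries where they do the work, as an engineer would, in place of code of your own. Each camera call takes 0.05 s, during which the arm holds its last target. There are 200 camera calls.

## Task

Slide the open steel pan along the hotplate, without lifting or tipping it, from the square rest mark into the round heating zone, so that its base stands wholly inside the round mark. Then cover it with the lid that fits, the large one, seated level in its mouth with the knob up; set the lid down rather than dropping it. Leave the small lid, the beaker on the hotplate, the brown bottle and the mortar where they are.

Things in the scene. Friction and masses are not known exactly. Their poses are not given: they have to be found in the camera images.
- hotplate: white hotplate, fixed to the bench, 260 x 360 x 60 mm (x, y, z) with a flat smooth top 60 mm above the bench; origin at the centre of its underside. Its length is along its y axis; two flush printed marks lie on its top, side by side along y, 180 mm apart
- zone: round heating zone: a dark grey disc 144 mm in diameter printed flush on the hotplate top; origin at its centre, on the top surface. It may be at either end of the hotplate
- rest: square rest mark: a grey square outline 144 mm wide printed flush on the hotplate top; origin at its centre, on the top surface. The pan starts on it
- pan: open round stainless steel pan, no handles, outside diameter 120 mm, 55 mm high, wall 3.5 mm, floor 4 mm thick, upright sides, about 0.4 to 0.75 kg, loose; origin at the centre of its underside, z up to its mouth
- lid: large aluminium lid that fits the pan, lying knob up on the bench left or right of the hotplate: flange 132 mm in diameter, 4 mm thick; below it a plug 100 mm in diameter, 10 mm deep, that goes into the pan; on top a black knob 28 mm in diameter, 20 to 44 mm above the origin. Origin at the centre of the plug's underside, z up through the knob. Seated, it is 45 mm above the pan's origin
- small_lid: lid of the same form and height that is too small for the pan: flange 84 mm, plug 66 mm in diameter; lies on the bench at the other side of the hotplate. Leave it alone
- beaker: small glass beaker, 48 mm in diameter, 65 mm high, standing on the hotplate near its far (+x) edge; origin at the centre of its underside. Leave it alone
- reagent: closed brown glass bottle, 64 mm in diameter, 140 mm high, on the bench beyond the hotplate; origin at the centre of its underside. Leave it alone
- mortar: white ceramic bowl, 100 mm in diameter, 50 mm high, on the bench beyond the hotplate; origin at the centre of its underside. Leave it alone
There are look-alikes about, which are no part of the job. What is shaped like the pan but green or yellow is not meant. Leave any orange look-alike of the lid alone.

How it is judged (in metres and radians):
On the way, in this order (a step that is already met when the one before it is completed fails the run):
1. the pan stands still, still open, wholly inside the round heating zone (horizontal distance between pan and zone below 0.012 m and z of pan in the frame of zone below 0.004 m and angle between pan's own z axis and vertical below 0.05 rad and linear speed of pan below 0.02 m/s and horizontal distance between lid and pan above 0.1 m), for 0.2 s.
2. the large lid is seated on the pan (horizontal distance between lid and pan below 0.008 m and z of lid in the frame of pan between 0.041 and 0.049 m and angle between lid's own z axis and vertical below 0.05 rad and linear speed of lid below 0.02 m/s), for 0.2 s.
At the end, for the whole second after the job is handed in: The pan stands upright and still on the hotplate with its centre within 12 mm of the centre of the round zone, and the large lid rests level in its mouth, knob up: centre within 8 mm of the pan's, lid origin 45 mm (within 4 mm) above the pan's, both at rest (all of step 2 and horizontal distance between pan and zone below 0.012 m and z of pan in the frame of zone below 0.004 m and angle between pan's own z axis and vertical below 0.05 rad and linear speed of pan below 0.02 m/s); the robot touches nothing.
It fails at once if the pan is lifted more than 6 mm off the hotplate (z of pan in the frame of zone above 0.006 m).
It fails at once if the pan is tipped by more than 0.1 rad (angle between pan's own z axis and vertical above 0.1 rad).
It fails at once if the lid falls free (faster than 0.5 m/s while not held) (linear speed of lid above 0.5 m/s and contact force between lid and the fingers below 0.1 N).
It fails at once if the small lid, the beaker, the brown bottle or the mortar is moved by more than 20 mm (distance of any of small_lid, beaker, reagent, mortar from where it was at the start of the episode above 0.02 m).
It also fails if it takes over 64 s, if anything falls off the work surface, if the arm or the gripper's body presses on something with over 40 N, if the wrist force passes 120 N, or if a joint passes its speed limit or range.

## Working session

There is one attempt and no reset: what is moved stays moved. The work goes in short steps, Python scripts to look and compute and a shell command to move; the robot and the scene stay as the last step left them, time stands still between calls to the robot, and variables do not carry over. Pictures are saved under pics/ and viewed, at most 10 in all, crops included, and the job is handed in when it is done.

```bash
mkdir -p pics
python3 - <<'E'
from plant import robot
import cv2
for n in("side","top"):
    c=robot.read_camera(n); cv2.imwrite(f"pics/{n}0.png",c["pixels"][:,:,::-1])
    print(n,c["camera_matrix"],c["rvec"],c["tvec"])
    for t in("zone","rest","pan","lid","small_lid","beaker","reagent","mortar"):
        print(t,[(d["xy"],round(d["confidence"],2)) for d in robot.landmark_of(n,t)],[(d["box"],round(d["confidence"],2)) for d in robot.outline_of(n,t)])
s=robot.observe();print(s["tool_rot"],s["tcp_pos"],s["time"])
E
```

```text
side [[385.0326555    0.         319.4802311 ]
 [  0.         385.0326555  195.11386591]
 [  0.           0.           1.        ]] [ 1.99743512 -0.80911978  0.47993725] [-0.35254471  0.23942249  0.86233382]
zone [([354.1, 204.2], 0.95)] [([330.8, 191.5, 47.2, 21.4], 0.63)]
rest [([312.5, 179.6], 0.49)] []
pan [([320.0, 266.3], 0.84), ([315.0, 181.3], 0.8), ([277.6, 231.7], 0.6), ([423.2, 274.6], 0.45), ([289.8, 165.2], 0.3)] [([255.1, 205.5, 42.6, 38.1], 0.87), ([297.2, 155.6, 34.3, 35.3], 0.85), ([303.2, 237.0, 45.5, 46.8], 0.76), ([332.8, 190.5, 46.2, 23.2], 0.19)]
lid [([244.9, 179.2], 0.7), ([200.0, 204.7], 0.62)] [([185.8, 191.9, 35.9, 24.0], 0.9), ([228.4, 167.3, 35.3, 21.1], 0.64), ([430.5, 218.1, 40.9, 27.0], 0.61)]
small_lid [([423.8, 272.9], 0.88)] [([409.2, 259.9, 32.8, 22.6], 0.81)]
beaker [([336.0, 160.4], 0.58), ([355.3, 202.4], 0.51)] [([330.3, 140.8, 12.8, 30.0], 0.83)]
reagent [([291.6, 163.5], 0.77)] [([280.6, 127.5, 21.3, 42.7], 0.68)]
mortar [([448.8, 245.8], 0.65)] [([296.5, 153.8, 36.6, 39.3], 0.63), ([433.6, 217.1, 38.4, 29.3], 0.58)]
top [[374.78958883   0.  
[... 573 characters left out ...]
, 53.8], 0.84), ([169.6, 254.3, 53.4, 54.8], 0.63), ([171.6, 106.9, 33.1, 34.6], 0.44)]
small_lid [([446.7, 180.0], 0.94)] [([434.3, 162.9, 29.1, 34.3], 0.74), ([420.5, 97.5, 38.8, 37.1], 0.57)]
beaker [([263.7, 111.2], 0.62)] [([253.2, 94.5, 19.9, 20.9], 0.79), ([241.4, 128.0, 63.0, 61.3], 0.15)]
reagent [([195.1, 134.4], 0.71), ([310.1, 152.7], 0.7)] [([171.8, 108.1, 35.6, 35.3], 0.89)]
mortar [([433.7, 122.9], 0.89), ([309.1, 152.2], 0.66), ([273.3, 155.6], 0.53)] [([421.3, 99.3, 39.7, 35.2], 0.59)]
[[-9.57149644e-01  2.89593776e-01  5.74425127e-05]
 [ 2.89593777e-01  9.57149646e-01  1.71353128e-06]
 [-5.44848527e-05  1.82751000e-05 -9.99999998e-01]] [0.16655888 0.55033782 0.25031586] 1.7
```

View pics/top0.png

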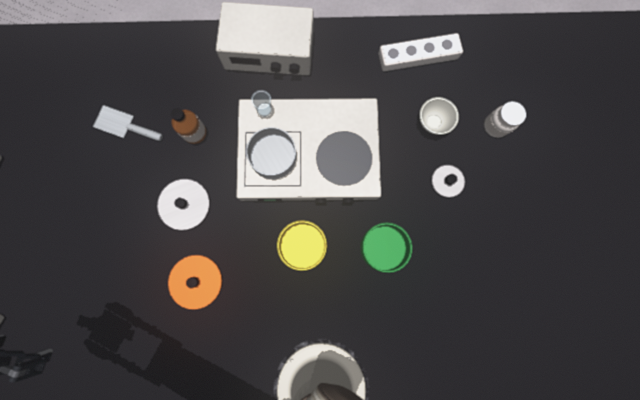

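View pics/side0.png

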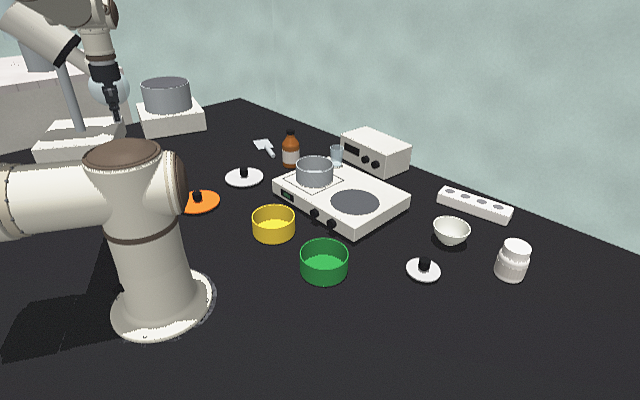

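Top view: candidates for the pan are the steel one (272,154) on the square mark, yellow (302,245) and green (387,247). The side view also shows a grey one far off at (165,95). For the lid: white large (183,204), orange (195,282) and small white (448,181). By the description I choose the steel pan at (272,154) and the white lid at (183,204). The zone is at (344,158), on the −y side of the pan. Next I measure and take one close crop.

```bash
cat > h.py <<'E'
from plant import robot
import numpy as np, cv2
def cloud(n):
    c=robot.read_camera(n);K=c["camera_matrix"];R,_=cv2.Rodrigues(np.array(c["rvec"],float));t=np.array(c["tvec"]).ravel()
    v,u=np.mgrid[:400,:640];z=c["range_z"]
    P=np.stack([(u-K[0,2])/K[0,0]*z,(v-K[1,2])/K[1,1]*z,z],-1)
    W=(P-t)@R; W[z==0]=np.nan
    return c,W
def circ(p):
    A=np.c_[2*p,np.ones(len(p))];s=np.linalg.lstsq(A,(p**2).sum(1),rcond=None)[0]
    return s[:2],np.sqrt(s[2]+s[0]**2+s[1]**2)
def encl(p): 
    (c,r)=cv2.minEnclosingCircle(p.astype(np.float32));return np.round(c,4),round(r,4)
E
python3 - <<'E'
from h import *
c,W=cloud("top");s,S=cloud("side")
cv2.imwrite("pics/crop.png",cv2.resize(c["pixels"][90:310,140:400,::-1],None,fx=3,fy=2.7,interpolation=cv2.INTER_CUBIC)[:600,:780])
for nm,w,im,seeds in(("top",W,c["pixels"],dict(pan=(272,154),zone=(344,158),lid=(170,204),knob=(181,203),plate=(365,110),bench=(450,300),small=(440,181))),("side",S,s["pixels"],dict(zone=(354,203),lid=(235,180),knob=(243,172),plate=(300,195)))):
    for k,(u,v) in seeds.items(): print(nm,k,w[v,u].round(4),im[v,u])
for nm,w,im in(("top",W,c["pixels"]),("side",S,s["pixels"])):
    z=w[...,2]; x=w[...,0];y=w[...,1]
    zc=W[158,344];pc=W[154,272];lc=W[204,170]
    g=im.astype(int).mean(-1)
    m=(np.hypot(x-zc[0],y-zc[1])<.1)&(abs(z-.06)<.012)&(g<130);print(nm,"zone",m.sum(),encl(w[m][:,:2]),w[m].mean(0))
    m=(np.hypot(x-pc[0],y-pc[1])<.08)&(z>.105)&(z<.125);print(nm,"rim",m.sum(),encl(w[m][:,:2]),circ(w[m][:,:2]),np.median(z[m]),np.nanmax(z[m]))
    m=(np.hypot(x-lc[0],y-lc[1])<.12)&(z>.005)&(z<.024)&(g>120);print(nm,"flange",m.sum(),encl(w[m][:,:2]),w[m].mean(0))
    m=(np.hypot(x-lc[0],y-lc[1])<.12)&(z>.033)&(z<.06);print(nm,"knob",m.sum(),w[m].mean(0) if m.any() else 0,z[m].max() if m.any() else 0, encl(w[m][:,:2]) if m.any() else 0)
E
```

```text
top pan [0.5776 0.106  0.0622] [218 220 223]
top zone [ 0.5627 -0.0756  0.0622] [120 119 123]
top lid [0.4645 0.3787 0.0083] [232 229 231]
top knob [0.4609 0.3375 0.0447] [60 57 60]
top plate [ 0.6907 -0.1356  0.0579] [232 228 224]
top bench [ 0.2014 -0.336   0.0004] [47 47 50]
top small [ 0.5065 -0.33    0.0162] [228 225 226]
side zone [ 0.556  -0.0809  0.059 ] [112 115 118]
side lid [0.4258 0.3407 0.0126] [237 236 236]
side knob [0.4539 0.3302 0.0376] [33 30 33]
side plate [0.4723 0.0606 0.0579] [246 245 241]
top zone 2274 (array([ 0.5491, -0.0837]), 0.0869) [ 0.56337632 -0.07546735  0.05999979]
top rim 307 (array([0.5715, 0.1034]), 0.0602) (array([0.57086936, 0.10328263]), np.float64(0.05787584857230515)) 0.1137090564231703 0.11848224966362986
top flange 1886 (array([0.4631, 0.343 ]), 0.0668) [0.46206835 0.34210502 0.01297216]
top knob 103 [0.462055   0.34076238 0.0421018 ] 0.04667927457407126 (array([0.4628, 0.3419]), 0.0138)
side zone 952 (array([ 0.549 , -0.0748]), 0.0866) [ 0.56312538 -0.0762438   0.05874885]
side rim 217 (array([0.5708, 0.1035]), 0.063) (array([0.57118088, 0.10258754]), np.float64(0.05775138390137458)) 0.11031200836482186 0.11586143502537985
side flange 487 (array([0.4631, 0.343 ]), 0.0678) [0.45879933 0.33653218 0.01155925]
side knob 38 [0.46043549 0.33678551 0.03983855] 0.04379666930055063 (array([0.4608, 0.3414]), 0.015)
```

View pics/crop.png

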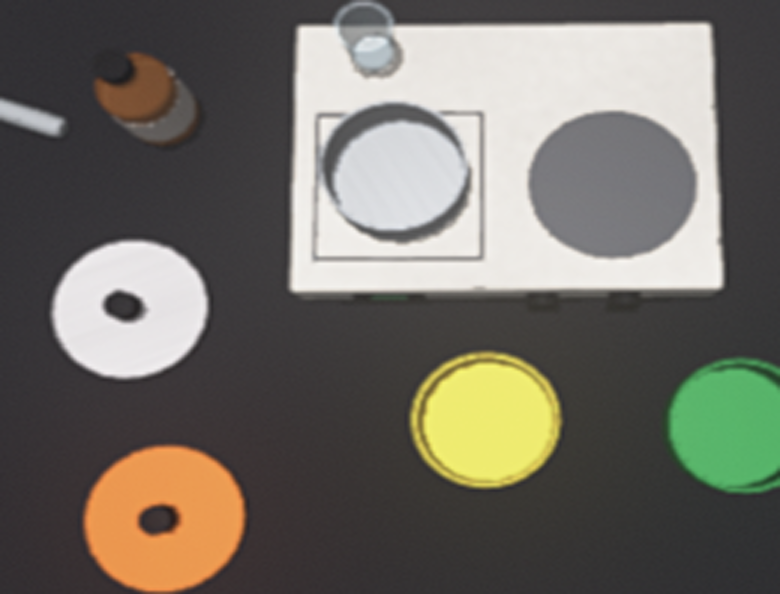

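The crop (3×) shows the plain white large lid at (130,308), the orange look-alike at (160,520), the steel pan on the square at (398,175) and the zone at (612,185). The choice stands.

Measured positions:

| Thing | x, y (m) | Height check |
|---|---|---|
| Pan | (0.571, 0.103) | rim z ≈ 0.114 |
| Zone | (0.563, −0.076) | z = 0.06 |
| Lid | (0.4625, 0.342) | knob top ≈ 0.045 |

Both views agree and the heights match the text. I'll pinch the pan's −y wall and drag it. First comes a yaw of −16.83°, then the traverse.

```bash
python3 -m inch '[{"turn":[0,0,-0.84],"offset":[0,0,0],"grip":1},{"turn":[0,0,-0.84],"offset":[0,0,0],"grip":1},{"turn":[0,0,-0.84],"offset":[0,0,0],"grip":1},{"turn":[0,0,-0.846],"offset":[0,0,0],"grip":1},{"turn":[0,0,0],"offset":[-0.8,-1,0],"grip":1},{"turn":[0,0,0],"offset":[-0.8,-1,0],"grip":1},{"turn":[0,0,0],"offset":[-0.8,-1,0],"grip":1},{"turn":[0,0,0],"offset":[-0.8,-1,0],"grip":1},{"turn":[0,0,0],"offset":[-0.8,-1,0],"grip":1},{"turn":[0,0,0],"offset":[-0.8,-1,0],"grip":1},{"turn":[0,0,0],"offset":[-0.8,-1,0],"grip":1},{"turn":[0,0,0],"offset":[-0.8,-1,0],"grip":1},{"turn":[0,0,0],"offset":[-0.8,-1,0],"grip":1},{"turn":[0,0,0],"offset":[-0.8,-1,0],"grip":1},{"turn":[0,0,0],"offset":[-0.8,-1,0],"grip":1},{"turn":[0,0,0],"offset":[-0.8,-1,0],"grip":1}]'
python3 -m inch '[{"turn":[0,0,0],"offset":[-0.8,-1,0],"grip":1},{"turn":[0,0,0],"offset":[-0.8,-1,0],"grip":1},{"turn":[0,0,0],"offset":[-0.8,-1,0],"grip":1},{"turn":[0,0,0],"offset":[-0.8,-1,0],"grip":1},{"turn":[0,0,0],"offset":[-0.8,-1,0],"grip":1},{"turn":[0,0,0],"offset":[-0.8,-1,0],"grip":1},{"turn":[0,0,0],"offset":[-0.8,-1,0],"grip":1},{"turn":[0,0,0],"offset":[-0.8,-1,0],"grip":1},{"turn":[0,0,0],"offset":[-0.8,-1,0],"grip":1},{"turn":[0,0,0],"offset":[-0.8,-1,0],"grip":1},{"turn":[0,0,0],"offset":[-0.8,-1,0],"grip":1},{"turn":[0,0,0],"offset":[-0.8,-1,0],"grip":1},{"turn":[0,0,0],"offset":[-0.6,-1,0],"grip":1},{"turn":[0,0,0],"offset":[-0.4,-0.25,0],"grip":1},{"turn":[0,0,0],"offset":[0,0,0],"grip":1},{"turn":[0,0,0],"offset":[0,0,0],"grip":1}]'
python3 -c "
from plant import robot;print(robot.observe()['tool_rot'])"
```

```text
time: 3.13
tcp_pos: [0.3592, 0.3093, 0.2505]
tool_rot: [[-1.0, -0.0, 0.0], [-0.0, 1.0, 0.0], [-0.0, 0.0, -1.0]]
ft_force: [0.1, 0.4, -0.7]
width: 1.0
grasp_force: 0.0
time: 4.47
tcp_pos: [0.5703, 0.0458, 0.2501]
tool_rot: [[-1.0, 0.0, -0.001], [0.0, 1.0, 0.001], [0.001, 0.001, -1.0]]
ft_force: [0.4, 1.3, 0.2]
width: 1.002
grasp_force: 0.0
[[-9.99999696e-01  3.50404803e-04 -6.96413542e-04]
 [ 3.49983372e-04  9.99999756e-01  6.05174414e-04]
 [ 6.96625428e-04  6.04930497e-04 -9.99999574e-01]]
```

```bash
python3 -m inch '[{"turn":[0,0,0],"offset":[0,0,1],"grip":1},{"turn":[0,0,0],"offset":[0,0,1],"grip":1},{"turn":[0,0,0],"offset":[0,0,1],"grip":1},{"turn":[0,0,0],"offset":[0,0,1],"grip":1},{"turn":[0,0,0],"offset":[0,0,1],"grip":1},{"turn":[0,0,0],"offset":[0,-0.05,1],"grip":1},{"turn":[0,0,0],"offset":[0,0,0.8],"grip":1},{"turn":[0,0,0],"offset":[0,0,0.45],"grip":1},{"turn":[0,0,0],"offset":[0,0,0],"grip":1}]'
python3 -m inch '[{"turn":[0,0,0],"offset":[0,0,0],"grip":0.5},{"turn":[0,0,0],"offset":[0,0,0],"grip":0.2},{"turn":[0,0,0],"offset":[0,0,0],"grip":0},{"turn":[0,0,0],"offset":[0,0,0],"grip":-0.2},{"turn":[0,0,0],"offset":[0,0,0],"grip":-0.4},{"turn":[0,0,0],"offset":[0,0,0],"grip":-0.6},{"turn":[0,0,0],"offset":[0,0,0],"grip":-0.7},{"turn":[0,0,0],"offset":[0,0,0],"grip":-0.8},{"turn":[0,0,0],"offset":[0,0,0],"grip":-0.9},{"turn":[0,0,0],"offset":[0,0,0],"grip":-1},{"turn":[0,0,0],"offset":[0,0,0],"grip":-1},{"turn":[0,0,0],"offset":[0,0,0],"grip":-1}]' 30
python3 - <<'E'
from h import *
for n in("top","side"):
    c,W=cloud(n);z=W[...,2]
    m=(np.hypot(W[...,0]-.571,W[...,1]-.103)<.075)&(z>.106)&(z<.122)&(W[...,1]>.07);print(n,m.sum(),circ(W[m][:,:2]),np.median(z[m]))
cv2.imwrite("pics/grasp.png",cv2.resize(c["pixels"][100:300,200:460,::-1],None,fx=3,fy=3))
E
```

```text
time: 5.22
tcp_pos: [0.5683, 0.0457, 0.1031]
tool_rot: [[-1.0, -0.001, -0.005], [-0.001, 1.0, 0.001], [0.005, 0.001, -1.0]]
ft_force: [0.1, 0.0, -0.5]
width: 1.003
grasp_force: 0.0
time: 6.22
tcp_pos: [0.5706, 0.0446, 0.1055]
tool_rot: [[-1.0, 0.0, 0.0], [0.0, 1.0, 0.0], [-0.0, 0.0, -1.0]]
ft_force: [-0.3, 3.1, 1.9]
width: 0.039
grasp_force: 30.7
top 36 (array([0.60278099, 0.1089243 ]), np.float64(0.02636185557106721)) 0.11250978242273549
side 89 (array([0.57117381, 0.09873122]), np.float64(0.05772977395973418)) 0.11037489988000491
```

View pics/grasp.png

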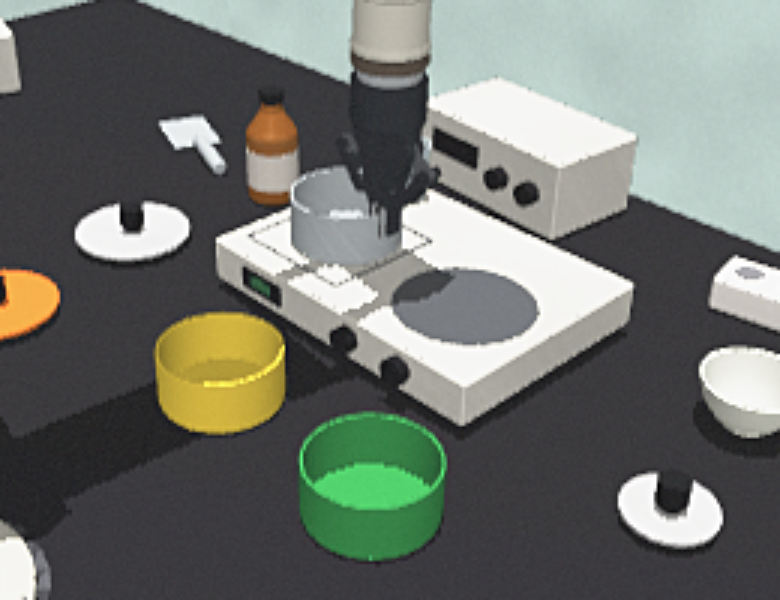

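The crop shows the fingers across the −y wall at (390,210), and the opening of 3.3 mm matches the wall. Now I slide −178.6 mm in y and −7.6 mm in x, slowly.

```bash
python3 -m inch '[{"turn":[0,0,0],"offset":[0,-0.1,0],"grip":-1},{"turn":[0,0,0],"offset":[0.01,-0.2,0],"grip":-1},{"turn":[0,0,0],"offset":[0.02,-0.3,0],"grip":-1},{"turn":[0,0,0],"offset":[0.02,-0.3,0],"grip":-1},{"turn":[0,0,0],"offset":[0.02,-0.3,0],"grip":-1},{"turn":[0,0,0],"offset":[0.02,-0.3,0],"grip":-1},{"turn":[0,0,0],"offset":[0.02,-0.3,0],"grip":-1},{"turn":[0,0,0],"offset":[0.02,-0.3,0],"grip":-1},{"turn":[0,0,0],"offset":[0.02,-0.3,0],"grip":-1},{"turn":[0,0,0],"offset":[0.02,-0.3,0],"grip":-1},{"turn":[0,0,0],"offset":[0.02,-0.3,0],"grip":-1},{"turn":[0,0,0],"offset":[0.02,-0.3,0],"grip":-1},{"turn":[0,0,0],"offset":[0.02,-0.3,0],"grip":-1},{"turn":[0,0,0],"offset":[0.02,-0.3,0],"grip":-1},{"turn":[0,0,0],"offset":[0.02,-0.3,0],"grip":-1},{"turn":[0,0,0],"offset":[0.01,-0.2,0],"grip":-1},{"turn":[0,0,0],"offset":[0,-0.1,0],"grip":-1},{"turn":[0,0,0],"offset":[0,0,0],"grip":-1}]'
python3 -c "
from plant import robot;print(robot.observe()['grasp_force'])"
```

```text
time: 7.82
tcp_pos: [0.5649, -0.0467, 0.1055]
tool_rot: [[-1.0, 0.0, -0.0], [0.0, 1.0, -0.001], [0.0, -0.001, -1.0]]
ft_force: [0.3, 1.7, 6.1]
width: 0.037
grasp_force: 31.2
31.22318923473358
```

Clean. Remaining: dy −87.3 mm (−4.37 units), dx −1.5 mm (about 0.07).

```bash
python3 -m inch '[{"turn":[0,0,0],"offset":[0,-0.1,0],"grip":-1},{"turn":[0,0,0],"offset":[0.01,-0.2,0],"grip":-1},{"turn":[0,0,0],"offset":[0.01,-0.3,0],"grip":-1},{"turn":[0,0,0],"offset":[0.01,-0.3,0],"grip":-1},{"turn":[0,0,0],"offset":[0.01,-0.3,0],"grip":-1},{"turn":[0,0,0],"offset":[0.01,-0.3,0],"grip":-1},{"turn":[0,0,0],"offset":[0.01,-0.3,0],"grip":-1},{"turn":[0,0,0],"offset":[0.01,-0.3,0],"grip":-1},{"turn":[0,0,0],"offset":[0.01,-0.3,0],"grip":-1},{"turn":[0,0,0],"offset":[0,-0.3,0],"grip":-1},{"turn":[0,0,0],"offset":[0,-0.3,0],"grip":-1},{"turn":[0,0,0],"offset":[0,-0.3,0],"grip":-1},{"turn":[0,0,0],"offset":[0,-0.3,0],"grip":-1},{"turn":[0,0,0],"offset":[0,-0.3,0],"grip":-1},{"turn":[0,0,0],"offset":[0,-0.27,0],"grip":-1},{"turn":[0,0,0],"offset":[0,-0.15,0],"grip":-1},{"turn":[0,0,0],"offset":[0,-0.05,0],"grip":-1},{"turn":[0,0,0],"offset":[0,0,0],"grip":-1},{"turn":[0,0,0],"offset":[0,0,0],"grip":-1}]'
python3 - <<'E'
from h import *
c,W=cloud("side");z=W[...,2]
m=(np.hypot(W[...,0]-.563,W[...,1]+.076)<.075)&(z>.106)&(z<.122)&(W[...,1]>-.11);print(m.sum(),circ(W[m][:,:2]),encl(W[m][:,:2]),np.median(z[m]))
E
```

```text
time: 9.4
tcp_pos: [0.5631, -0.1338, 0.1055]
tool_rot: [[-1.0, 0.0, -0.0], [0.0, 1.0, -0.001], [0.0, -0.001, -1.0]]
ft_force: [0.1, 3.4, 5.9]
width: 0.035
grasp_force: 31.3
122 (array([ 0.56334041, -0.07976028]), np.float64(0.057967471852186724)) (array([ 0.5594, -0.0755]), 0.061) 0.11133771969166995
```

```bash
python3 -m inch '[{"turn":[0,0,0],"offset":[0,0,0],"grip":-0.8},{"turn":[0,0,0],"offset":[0,0,0],"grip":-0.6},{"turn":[0,0,0],"offset":[0,0,0],"grip":-0.4},{"turn":[0,0,0],"offset":[0,0,0],"grip":-0.2},{"turn":[0,0,0],"offset":[0,0,0],"grip":-0.2},{"turn":[0,0,0],"offset":[0,0,-0.3],"grip":-0.2},{"turn":[0,0,0],"offset":[0,0,-0.8],"grip":-0.2},{"turn":[0,0,0],"offset":[0,0,-1],"grip":-0.2},{"turn":[0,0,0],"offset":[0,0,-1],"grip":0},{"turn":[0,0,0],"offset":[0,0,-1],"grip":1},{"turn":[0,0,0],"offset":[0,0,-1],"grip":1},{"turn":[0,0,0],"offset":[0,0,-1],"grip":1},{"turn":[0,0,0],"offset":[0,0,-1],"grip":1},{"turn":[0,0,0],"offset":[0.21,1,-0.2],"grip":1},{"turn":[0,0,0],"offset":[0.21,1,0],"grip":1},{"turn":[0,0,0],"offset":[0.21,1,0],"grip":1},{"turn":[0,0,0],"offset":[0.21,1,0],"grip":1},{"turn":[0,0,0],"offset":[0.21,1,0],"grip":1},{"turn":[0,0,0],"offset":[0.21,1,0],"grip":1},{"turn":[0,0,0],"offset":[0.21,1,0],"grip":1}]'
python3 -m inch '[{"turn":[0,0,0],"offset":[0.21,1,0],"grip":1},{"turn":[0,0,0],"offset":[0.21,1,0],"grip":1},{"turn":[0,0,0],"offset":[0.21,1,0],"grip":1},{"turn":[0,0,0],"offset":[0.21,1,0],"grip":1},{"turn":[0,0,0],"offset":[0.21,1,0],"grip":1},{"turn":[0,0,0],"offset":[0.21,1,0],"grip":1},{"turn":[0,0,0],"offset":[0.21,1,0],"grip":1},{"turn":[0,0,0],"offset":[0.21,1,0],"grip":1},{"turn":[0,0,0],"offset":[0.21,1,0],"grip":1},{"turn":[0,0,0],"offset":[0.21,1,0],"grip":1},{"turn":[0,0,0],"offset":[0.21,1,0],"grip":1},{"turn":[0,0,0],"offset":[0.21,1,0],"grip":1},{"turn":[0,0,0],"offset":[0.21,1,0],"grip":1},{"turn":[0,0,0],"offset":[0.21,1,0],"grip":1},{"turn":[0,0,0],"offset":[0.21,1,0],"grip":1},{"turn":[0,0,0],"offset":[0.21,1,0],"grip":1},{"turn":[0,0,0],"offset":[0,0.8,0],"grip":1},{"turn":[0,0,0],"offset":[0,0,0],"grip":1},{"turn":[0,0,0],"offset":[0,0,0],"grip":1}]'
python3 - <<'E'
from h import *
for n in("top","side"):
    c,W=cloud(n);z=W[...,2];im=c["pixels"].astype(int).mean(-1)
    m=(np.hypot(W[...,0]-.563,W[...,1]+.076)<.075)&(z>.105)&(z<.125);print(n,m.sum(),circ(W[m][:,:2]),encl(W[m][:,:2]),np.median(z[m]))
    m=(np.hypot(W[...,0]-.563,W[...,1]+.076)<.08)&(abs(z-.06)<.01)&(im<150);p=W[m];print("dark ring",m.sum(),encl(p[:,:2]))
    m=(np.hypot(W[...,0]-.4625,W[...,1]-.342)<.1)&(z>.005)&(z<.024)&(im>120);print("flange",m.sum(),encl(W[m][:,:2]))
    cv2.imwrite(f"pics/{n}2.png",cv2.resize(c["pixels"][100:240,300:460,::-1],None,fx=4,fy=4))
E
```

```text
time: 11.12
tcp_pos: [0.5336, 0.0078, 0.2518]
tool_rot: [[-1.0, 0.0, 0.001], [0.0, 1.0, -0.0], [-0.001, -0.0, -1.0]]
ft_force: [0.6, -0.1, 0.4]
width: 1.002
grasp_force: 0.0
time: 12.7
tcp_pos: [0.4665, 0.3432, 0.2515]
tool_rot: [[-1.0, -0.001, 0.0], [-0.001, 1.0, -0.0], [-0.0, -0.0, -1.0]]
ft_force: [0.1, 0.1, -0.5]
width: 1.003
grasp_force: 0.0
top 307 (array([ 0.56359937, -0.07865938]), np.float64(0.05786578152432772)) (array([ 0.5642, -0.0788]), 0.0602) 0.11381216284070855
dark ring 477 (array([ 0.564 , -0.0749]), 0.0702)
flange 1774 (array([0.4631, 0.3434]), 0.066)
side 275 (array([ 0.56363631, -0.07950287]), np.float64(0.057873216919543786)) (array([ 0.5649, -0.0798]), 0.0624) 0.11034888629894166
dark ring 288 (array([ 0.564 , -0.0755]), 0.0719)
flange 487 (array([0.463 , 0.3427]), 0.0681)
```

View pics/top2.png

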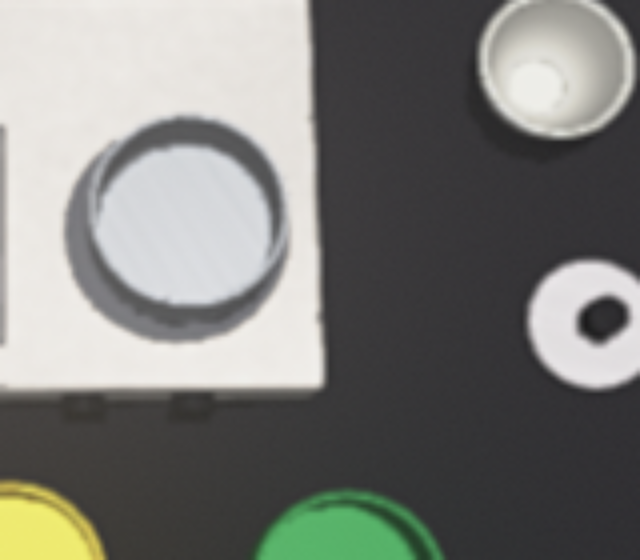

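The crop shows the pan at (187,220), inside the dark disc and about 3.5 mm from its centre, which is within tolerance. The flange centre is at (0.463, 0.343), so I descend on the knob with TCP z ≈ 0.037.

```bash
python3 -m inch '[{"turn":[0,0,0],"offset":[0.17,0,1],"grip":1},{"turn":[0,0,0],"offset":[0,0,1],"grip":1},{"turn":[0,0,0],"offset":[0,0,1],"grip":1},{"turn":[0,0,0],"offset":[0,0,1],"grip":1},{"turn":[0,0,0],"offset":[0,0,1],"grip":1},{"turn":[0,0,0],"offset":[0,0,1],"grip":1},{"turn":[0,0,0],"offset":[0,0,1],"grip":1},{"turn":[0,0,0],"offset":[0,0,1],"grip":1},{"turn":[0,0,0],"offset":[0,0,1],"grip":1},{"turn":[0,0,0],"offset":[0,0,0.8],"grip":1},{"turn":[0,0,0],"offset":[0,0,0.6],"grip":1},{"turn":[0,0,0],"offset":[0,0,0.32],"grip":1},{"turn":[0,0,0],"offset":[0,0,0],"grip":1},{"turn":[0,0,0],"offset":[0,0,0],"grip":1}]'
python3 -m inch '[{"turn":[0,0,0],"offset":[0,0,0],"grip":0.6},{"turn":[0,0,0],"offset":[0,0,0],"grip":0.3},{"turn":[0,0,0],"offset":[0,0,0],"grip":0.1},{"turn":[0,0,0],"offset":[0,0,0],"grip":-0.1},{"turn":[0,0,0],"offset":[0,0,0],"grip":-0.2},{"turn":[0,0,0],"offset":[0,0,0],"grip":-0.3},{"turn":[0,0,0],"offset":[0,0,0],"grip":-0.5},{"turn":[0,0,0],"offset":[0,0,0],"grip":-1},{"turn":[0,0,0],"offset":[0,0,0],"grip":-1},{"turn":[0,0,0],"offset":[0,0,0],"grip":-1},{"turn":[0,0,0],"offset":[0,0,0],"grip":-1}]' 50
```

```text
time: 13.97
tcp_pos: [0.4638, 0.3428, 0.0374]
tool_rot: [[-1.0, 0.0, 0.001], [0.0, 1.0, 0.0], [-0.001, 0.0, -1.0]]
ft_force: [-1.0, 1.1, -0.0]
width: 1.0
grasp_force: 0.0
time: 14.88
tcp_pos: [0.4637, 0.3434, 0.0375]
tool_rot: [[-1.0, 0.0, 0.001], [0.0, 1.0, 0.001], [-0.001, 0.001, -1.0]]
ft_force: [-1.7, 1.3, 4.8]
width: 0.306
grasp_force: 49.2
```

```bash
python3 -m inch '[{"turn":[0,0,0],"offset":[0,0,-0.2],"grip":-1},{"turn":[0,0,0],"offset":[0,0,-0.5],"grip":-1},{"turn":[0,0,0],"offset":[0,0,-0.8],"grip":-1},{"turn":[0,0,0],"offset":[0,0,-1],"grip":-1},{"turn":[0,0,0],"offset":[0,0,-1],"grip":-1},{"turn":[0,0,0],"offset":[0,0,-1],"grip":-1},{"turn":[0,0,0],"offset":[0,0,-1],"grip":-1},{"turn":[0,0,0],"offset":[0,0,-1],"grip":-1},{"turn":[0,0,0],"offset":[0,0,-1],"grip":-1},{"turn":[0,0,0],"offset":[0,0,-0.8],"grip":-1},{"turn":[0,0,0],"offset":[0,0,-0.4],"grip":-1},{"turn":[0,0,0],"offset":[0,0,0],"grip":-1},{"turn":[0,0,0],"offset":[0,-0.3,0],"grip":-1},{"turn":[0,0,0],"offset":[0,-0.6,0],"grip":-1},{"turn":[0,0,0],"offset":[-0.2,-0.8,0],"grip":-1},{"turn":[0,0,0],"offset":[-0.25,-0.8,0],"grip":-1},{"turn":[0,0,0],"offset":[-0.25,-0.8,0],"grip":-1},{"turn":[0,0,0],"offset":[-0.25,-0.8,0],"grip":-1},{"turn":[0,0,0],"offset":[-0.25,-0.8,0],"grip":-1},{"turn":[0,0,0],"offset":[-0.25,-0.8,0],"grip":-1}]'
python3 -m inch '[{"turn":[0,0,0],"offset":[-0.25,-0.8,0],"grip":-1},{"turn":[0,0,0],"offset":[-0.25,-0.8,0],"grip":-1},{"turn":[0,0,0],"offset":[-0.25,-0.8,0],"grip":-1},{"turn":[0,0,0],"offset":[-0.25,-0.8,0],"grip":-1},{"turn":[0,0,0],"offset":[-0.25,-0.8,0],"grip":-1},{"turn":[0,0,0],"offset":[-0.25,-0.8,0],"grip":-1},{"turn":[0,0,0],"offset":[-0.25,-0.8,0],"grip":-1},{"turn":[0,0,0],"offset":[-0.25,-0.8,0],"grip":-1},{"turn":[0,0,0],"offset":[-0.25,-0.8,0],"grip":-1},{"turn":[0,0,0],"offset":[-0.25,-0.8,0],"grip":-1},{"turn":[0,0,0],"offset":[-0.25,-0.8,0],"grip":-1},{"turn":[0,0,0],"offset":[-0.25,-0.8,0],"grip":-1},{"turn":[0,0,0],"offset":[-0.25,-0.8,0],"grip":-1},{"turn":[0,0,0],"offset":[-0.25,-0.8,0],"grip":-1},{"turn":[0,0,0],"offset":[-0.05,-0.8,0],"grip":-1},{"turn":[0,0,0],"offset":[0,-0.8,0],"grip":-1},{"turn":[0,0,0],"offset":[0,-0.6,0],"grip":-1},{"turn":[0,0,0],"offset":[0,0,0],"grip":-1},{"turn":[0,0,0],"offset":[0,0,0],"grip":-1},{"turn":[0,0,0],"offset":[0,0,0],"grip":-1}]'
python3 - <<'E'
from h import *
p=robot.observe()["tcp_pos"];print(p)
for n in("top","side"):
    c,W=cloud(n);z=W[...,2];im=c["pixels"].astype(int).mean(-1)
    m=(np.hypot(W[...,0]-p[0],W[...,1]-p[1])<.09)&(z>p[2]-.036)&(z<p[2]-.014)&(im>110)
    q=W[m];print(n,m.sum(),encl(q[:,:2]),q.mean(0),np.linalg.lstsq(np.c_[q[:,:2],np.ones(len(q))],q[:,2],rcond=None)[0])
cv2.imwrite("pics/side3.png",cv2.resize(c["pixels"][60:260,250:470,::-1],None,fx=3,fy=3))
E
```

```text
time: 16.55
tcp_pos: [0.4914, 0.2268, 0.2091]
tool_rot: [[-1.0, 0.001, -0.003], [0.001, 1.0, -0.001], [0.003, -0.001, -1.0]]
ft_force: [0.5, 0.7, -2.6]
width: 0.31
grasp_force: 49.4
time: 18.22
tcp_pos: [0.5628, -0.0387, 0.2103]
tool_rot: [[-1.0, 0.0, -0.001], [0.0, 1.0, 0.001], [0.001, 0.001, -1.0]]
ft_force: [-0.5, 1.4, -0.9]
width: 0.314
grasp_force: 49.4
[ 0.56276992 -0.03867372  0.21034861]
top 50 (array([ 0.5851, -0.0478]), 0.0566) [ 0.56905559 -0.07524657  0.18627535] [-0.09194706  0.05176028  0.24249312]
side 662 (array([ 0.5635, -0.0414]), 0.068) [ 0.55140544 -0.05025303  0.18532119] [0.00388148 0.00218013 0.18329048]
```

View pics/side3.png

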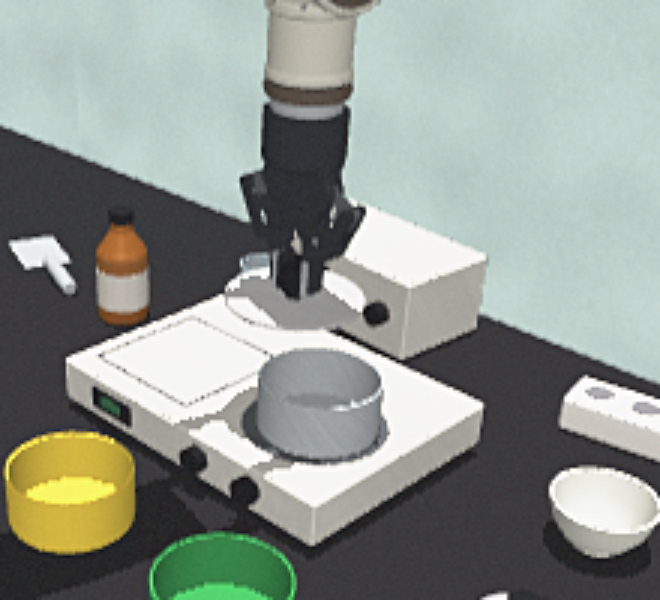

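The picture shows the lid hanging level at (295,290), with the pan open below at (320,405). Remaining: about −40 mm in y, then the descent to just above the rim.

```bash
python3 -m inch '[{"turn":[0,0,0],"offset":[-0.03,-0.3,0],"grip":-1},{"turn":[0,0,0],"offset":[0,-0.6,0],"grip":-1},{"turn":[0,0,0],"offset":[0,-0.6,0],"grip":-1},{"turn":[0,0,0],"offset":[0,-0.4,0.3],"grip":-1},{"turn":[0,0,0],"offset":[0,-0.1,0.5],"grip":-1},{"turn":[0,0,0],"offset":[0,0,0.5],"grip":-1},{"turn":[0,0,0],"offset":[0,0,0.5],"grip":-1},{"turn":[0,0,0],"offset":[0,0,0.4],"grip":-1},{"turn":[0,0,0],"offset":[0,0,0.2],"grip":-1},{"turn":[0,0,0],"offset":[0,0,0],"grip":-1},{"turn":[0,0,0],"offset":[0,0,0],"grip":-1}]'
python3 - <<'E'
from h import *
p=robot.observe()["tcp_pos"];print(p)
c,W=cloud("side");z=W[...,2];im=c["pixels"].astype(int).mean(-1)
m=(np.hypot(W[...,0]-p[0],W[...,1]-p[1])<.09)&(z>p[2]-.036)&(z<p[2]-.014)&(im>110)
q=W[m];print(m.sum(),encl(q[:,:2]),np.linalg.lstsq(np.c_[q[:,:2],np.ones(len(q))],q[:,2],rcond=None)[0])
E
```

```text
time: 19.23
tcp_pos: [0.5638, -0.0788, 0.1627]
tool_rot: [[-1.0, -0.0, -0.0], [-0.0, 1.0, 0.0], [0.0, 0.0, -1.0]]
ft_force: [1.8, 0.2, -1.7]
width: 0.314
grasp_force: 49.5
[ 0.56384696 -0.07876684  0.16267057]
709 (array([ 0.5628, -0.081 ]), 0.0674) [0.00493061 0.00239136 0.13491984]
```

The lid is within about 1.5 mm of the pan axis in the same camera. I lower it slowly.

```bash
python3 -m inch '[{"turn":[0,0,0],"offset":[-0.02,0.03,0.2],"grip":-1},{"turn":[0,0,0],"offset":[0,0,0.2],"grip":-1},{"turn":[0,0,0],"offset":[0,0,0.15],"grip":-1},{"turn":[0,0,0],"offset":[0,0,0.1],"grip":-1},{"turn":[0,0,0],"offset":[0,0,0.1],"grip":-1},{"turn":[0,0,0],"offset":[0,0,0.1],"grip":-1},{"turn":[0,0,0],"offset":[0,0,0.05],"grip":-1},{"turn":[0,0,0],"offset":[0,0,0],"grip":-1},{"turn":[0,0,0],"offset":[0,0,0],"grip":-1}]'
python3 -m inch '[{"turn":[0,0,0],"offset":[0,0,0.05],"grip":-1},{"turn":[0,0,0],"offset":[0,0,0.05],"grip":-1},{"turn":[0,0,0],"offset":[0,0,0],"grip":-1},{"turn":[0,0,0],"offset":[0,0,0],"grip":-1}]'
```

```text
time: 20.03
tcp_pos: [0.5643, -0.0785, 0.1449]
tool_rot: [[-1.0, 0.0, 0.0], [0.0, 1.0, -0.0], [-0.0, -0.0, -1.0]]
ft_force: [0.5, -0.6, -2.2]
width: 0.315
grasp_force: 49.5
time: 20.37
tcp_pos: [0.5643, -0.0785, 0.1429]
tool_rot: [[-1.0, 0.0, -0.0], [0.0, 1.0, 0.0], [0.0, 0.0, -1.0]]
ft_force: [-0.3, -0.3, -2.2]
width: 0.313
grasp_force: 49.5
```

```bash
python3 -m inch '[{"turn":[0,0,0],"offset":[0,0,0.04],"grip":-1},{"turn":[0,0,0],"offset":[0,0,0],"grip":-1},{"turn":[0,0,0],"offset":[0,0,0],"grip":-1}]' | egrep 'tcp|force'
python3 -m inch '[{"turn":[0,0,0],"offset":[0,0,0.04],"grip":-1},{"turn":[0,0,0],"offset":[0,0,0],"grip":-1},{"turn":[0,0,0],"offset":[0,0,0],"grip":-1}]' | egrep 'tcp|force'
```

```text
tcp_pos: [0.5644, -0.0785, 0.1426]
ft_force: [-2.2, 0.2, 1.1]
grasp_force: 49.8
tcp_pos: [0.5644, -0.0786, 0.1425]
ft_force: [-5.2, 0.7, 7.2]
grasp_force: 50.4
```

Contact at 0.1425, exactly the seated height. Release gently and raise.

```bash
python3 -m inch '[{"turn":[0,0,0],"offset":[0,0,0],"grip":-0.3},{"turn":[0,0,0],"offset":[0,0,0],"grip":-0.2},{"turn":[0,0,0],"offset":[0,0,0],"grip":0},{"turn":[0,0,0],"offset":[0,0,0],"grip":0.3},{"turn":[0,0,0],"offset":[0,0,0],"grip":0.6},{"turn":[0,0,0],"offset":[0,0,0],"grip":1},{"turn":[0,0,0],"offset":[0,0,0],"grip":1},{"turn":[0,0,0],"offset":[0,0,-0.3],"grip":1},{"turn":[0,0,0],"offset":[0,0,-0.8],"grip":1},{"turn":[0,0,0],"offset":[0,0,-1],"grip":1},{"turn":[0,0,0],"offset":[0,0,-1],"grip":1},{"turn":[0,0,0],"offset":[0,0,-1],"grip":1},{"turn":[0,0,0],"offset":[0,0,-1],"grip":1},{"turn":[0,0,0],"offset":[0.8,0,-0.5],"grip":1},{"turn":[0,0,0],"offset":[1,0,0],"grip":1},{"turn":[0,0,0],"offset":[1,0,0],"grip":1},{"turn":[0,0,0],"offset":[1,0,0],"grip":1},{"turn":[0,0,0],"offset":[1,0,0],"grip":1},{"turn":[0,0,0],"offset":[1,0,0],"grip":1},{"turn":[0,0,0],"offset":[0,0,0],"grip":1}]'
python3 - <<'E'
from h import *
for n in("top","side"):
    c,W=cloud(n);z=W[...,2];im=c["pixels"].astype(int).mean(-1)
    r=np.hypot(W[...,0]-.564,W[...,1]+.079)
    m=(r<.08)&(z>.105)&(z<.13)&(im>110)
    q=W[m];print(n,m.sum(),encl(q[:,:2]),np.linalg.lstsq(np.c_[q[:,:2],np.ones(len(q))],q[:,2],rcond=None)[0],np.median(q[:,2]))
    m=(r<.09)&(abs(z-.06)<.01)&(im<150);print(encl(W[m][:,:2]))
cv2.imwrite("pics/side4.png",cv2.resize(c["pixels"][100:260,250:470,::-1],None,fx=3,fy=3))
E
```

```text
time: 22.53
tcp_pos: [0.446, -0.0781, 0.2535]
tool_rot: [[-1.0, 0.001, -0.001], [0.001, 1.0, -0.0], [0.001, -0.0, -1.0]]
ft_force: [-0.9, -0.3, -0.2]
width: 0.999
grasp_force: 0.0
top 196 (array([ 0.5646, -0.0722]), 0.0604) [ 0.00676268 -0.01657328  0.1141842 ] 0.11858047822239713
(array([ 0.5412, -0.0456]), 0.0649)
side 814 (array([ 0.5646, -0.0814]), 0.0682) [0.01958816 0.00989823 0.10676224] 0.11729155797131863
(array([ 0.5565, -0.0876]), 0.0843)
```

View pics/side4.png

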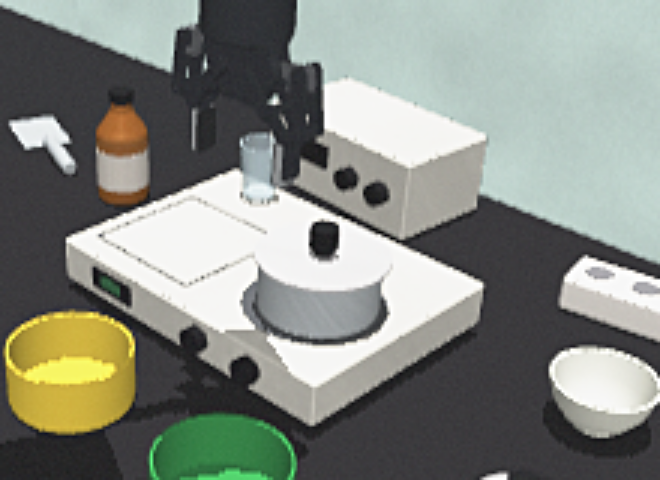

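The picture shows the lid seated level on the pan, knob up at (323,238), with the pan inside the dark disc, the beaker in place and the gripper clear. I hand it in.

```bash
python3 -c "
from plant import robot;print(robot.job_done())"
```

```text
the job is handed in; nothing more can be done
None
```

I slid the pan into the round zone (about 3.5 mm off its centre), seated the large lid level on it with the knob up, and handed the job in at about 22.6 s; no verdict was returned.

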